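Release the label printer's cover through its hidden catch

TASK

The label printer, the wider of the two printers on the packing bench, needs a new roll. Push the shutter on its front ledge along the ledge, to the left as seen from the robot, so that the recess under it is uncovered, then press the catch plate in the recess well down so that the top cover rises and stays ajar. Leave the narrow receipt printer alone.

Things in the scene. Friction and masses are not known exactly. Their poses are not given: they have to be found in the camera images.
- label_recess (a point): Centre of the mouth of a 66 (y) x 40 (x) mm pocket, midway along a bare level ledge, 270 x 48 mm, on the front of the label printer (fixed grey box 270 wide, 220 deep). At ledge height, 100 mm over the bench. Axes: x to the back, y left along the ledge seen from the robot, z up. Floor of the pocket: a steel catch plate 10 mm down. The shutter hides it. The cover behind stands 16 mm over the ledge.
- label_shutter (a joint): Travel (m) along the recess's +y of the label printer's white shutter: 0 to 0.070, starts at 0 to 0.012. A block 70 (y) x 44 (x) x 12 mm, top 13 mm over the ledge and bottom 1 mm; its centre is at y = this value in the recess's axes, so the right end face, to be pushed, is at this value - 0.035. Slides with about 2 N, stays where left.
- label_cover (a joint): Angle (rad) of the label printer's white top cover, hinged at the back: 0 shut, 0.14 fully ajar. Linked to the catch plate in the recess: 0.014 rad per mm pressed. The plate goes straight down 10 mm, to 20 mm below the ledge, under about 6 N anywhere on it. Plate and cover stay where left. The cover's front edge, just behind the ledge, rises up to 23 mm.
- receipt_printer: The receipt printer, a bystander of the same build as the label printer and likewise fixed, but only 140 mm wide, half as wide (y), 220 mm deep (x), 116 mm high, with a smaller shutter on its ledge. Origin at the centre of its underside, front to -x. Not to be touched.

How it is judged (in metres and radians):
On the way:
1. the label printer's shutter is slid at least 25 mm to the left, with the cover still shut (value of joint label_shutter above 0.025 m and value of joint label_cover below 0.03 rad), for 0.1 s.
At the end, for the whole second after the job is handed in: The label printer's shutter stands at least 25 mm from its closed position and its cover stands still, ajar by at least 0.08 rad (catch pressed at least about 6 mm) (value of joint label_shutter above 0.025 m and value of joint label_cover above 0.08 rad and velocity of joint label_cover below 0.05 rad/s); the robot touches nothing.
It fails at once if the receipt printer is touched with more than 2 N (contact force between any of the arm, the fingers and receipt_printer above 2 N).
It also fails if it takes over 40 s, if anything falls off the work surface, if the arm or the gripper's body presses on something with over 40 N, if the wrist force passes 120 N, or if a joint passes its speed limit or range.

ROBOT

A 6-joint arm with a two-finger parallel gripper is mounted at the origin on the work surface. World frame = base frame: x ahead of the robot, y to its left, z up, the work surface at z = 0. Lengths are in mm, angles in degrees, forces in N, time in s.
With the tool pointing down it reaches from about 325 to 925 mm from the base axis. Payload 3.1 kg.
Tool frame: the origin (TCP) lies at the very end of the fingers, on their centre line; the grasp point (between the pads) lies grasp_offset behind it (grasp_offset is the distance from the TCP to the grasp point, in mm); z points along the fingers, x is the direction in which the jaws open and shut, and the axes are right-handed (so a half turn about z gives the same grasp; the last joint's range is limited). The gripper opens to 85 mm and grips with 20 to 120 N. Pads are 22 mm wide; open, the fingers measure 114 mm over their backs; the gripper's body (76 mm by 85 mm) begins 54 mm behind the grasp point. The pads swing forward as they close: fully open they stand 13 mm farther back than shut.
Start: joints at [-72.663, 12.427, 92.441, -0, 75.132, -6.429], TCP at [251.901, -572.001, 231.3] pointing down, gripper open.
Joint ranges: [-157.48, 157.48], [-44.54, 120.13], [17.64, 146.25], [-64.5, 244.5], [7.68, 150.69], [-147.95, 147.95]. Speed limits (degrees/s): [159.86, 159.86, 180, 180, 180, 180].

INTERFACE

Orientations are given as [roll, pitch, yaw] about the fixed x, y, z axes, in that order (R = Rz(yaw) Ry(pitch) Rx(roll)).
In Python, from station import * gives the robot as it stands. Calls block until the motion is done:
- goto(position, orientation): joint-space move of the TCP to a pose.
- move_l(position, attitude=None, speed=150): straight line of the TCP; attitude=None keeps the orientation; speed is the mean speed in mm/s.
- move_j(angles): joint-space move.
- grip(opening, squeeze=None): finger opening in mm; squeeze is the grip in N (None keeps the last); returns when the fingers have stopped.
- wait(seconds).
- solve_ik(position, orientation): joint angles nearest the present ones, or None.
- get_obs(): the state.
- get_image(name): name is "scene" or "top"; returns the picture (384x512x3 uint8, red, green, blue); there is no depth.
- get_calibration(name): a dict with "fx", "fy", "cx", "cy" (pixels), "R" (3x3) and "t" (3): a world point X has camera coordinates R X + t. Camera axes: x right, y down, z forward; pixel columns grow to the right and rows downward; lengths in mm; the calibration is good to about 2 mm. A picture is of the moment at which its call begins. get_calibration takes no time and is no camera call.
A pose or a line that the arm cannot do raises Unreachable and nothing moves.
- sign_off(): hands the job in, once; it reports no verdict.
Trained networks look in the newest picture that a camera, given by its name, has taken for a name from the list of things; names that differ only in an ending like _2 or _b are one class to them, and where a whole thing is asked for, a point or a joint stands for the part that bears it (a point fixed in the world has none). Each returns a list of dicts, best first, with "score" (0 to 1); they miss things now and then, are a little off and sometimes report something else, mostly with a low value. They report only what shows in the picture. A call takes as long as a camera call.
- spot_in(name, camera): "extent" ([centre column, centre row, width, height] in pixels, round what is visible of it).
- regions_of(name, camera): "region" (384x512 bool, what is visible of it) and "extent" ([centre column, centre row, width, height] in pixels, round what is visible of it).
The state is a dict: "t": time; "joint_pos": joint angles; "qvel": joint speeds; "effort": joint torques, N m; "tcp_pos": TCP position; "ee_rot": TCP orientation; "wrist_force": force on the tool from outside, world axes, zero at the start; "moment": the same for the moment, N m; "grip_width": finger opening in mm.
Only numpy, scipy, OpenCV 4.12 (cv2) and the standard library are available. Lean on these libraries where they do the work, as an engineer would, in place of code of your own. Each camera call takes 0.05 s, during which the arm holds its last target. There are 200 camera calls.

## Working session

There is one attempt and no reset: what is moved stays moved. The work goes in short steps, each a Python script; the robot and the scene stay as the last script left them, time stands still between calls to the robot, and variables do not carry over. Pictures are saved under pics/ and viewed, about 8 in all and at most 12, crops included, and the job is handed in when it is done.

```bash
mkdir -p pics
python3 - <<'E'
from station import *
import cv2,numpy as np
for c in("scene","top"):
    im=get_image(c); cv2.imwrite(f"pics/{c}0.png",im[:,:,::-1])
    k=get_calibration(c); print(c,k)
    for n in("label_shutter","label_cover","label_recess","receipt_printer"):
        print(n,[(round(d["score"],2),np.round(d["extent"]).tolist(),int(d["region"].sum())) for d in regions_of(n,c)])
print(get_obs())
E
```

```text
scene {'fx': 424.54022327601643, 'fy': 424.54022327601643, 'cx': 254.74601105442179, 'cy': 193.7848943502274, 'R': array([[-0.79478928,  0.60649086,  0.02188233],
       [ 0.38474802,  0.53143072, -0.7546856 ],
       [-0.46933886, -0.59139684, -0.6557216 ]]), 't': array([ 495.69212067, -191.67409603, 1234.45934738])}
label_shutter [(0.58, [341.0, 224.0, 44.0, 36.0], 773)]
label_cover [(0.87, [308.0, 268.0, 180.0, 140.0], 13099)]
label_recess [(0.94, [314.0, 282.0, 197.0, 181.0], 21662)]
receipt_printer [(0.74, [225.0, 148.0, 109.0, 80.0], 6608)]
top {'fx': 405.91114383341653, 'fy': 405.91114383341653, 'cx': 257.9847514173628, 'cy': 187.7731884067344, 'R': array([[-0.0219881 , -0.99941173,  0.02631941],
       [-0.99437198,  0.01913305, -0.10420312],
       [ 0.10363825, -0.02846251, -0.99420772]]), 't': array([ -2.19307729, 641.09518104, 775.53680874])}
label_shutter [(0.97, [137.0, 222.0, 47.0, 36.0], 1060)]
label_cover [(0.76, [128.0, 165.0, 167.0, 125.0], 13614)]
label_recess [(0.61, [133.0, 180.0, 179.0, 156.0], 19582)]
receipt_printer [(0.69, [360.0, 224.0, 103.0, 139.0], 10839)]
{'t': 0.5, 'joint_pos': array([-7.26623145e+01,  1.24294168e+01,  9.24438389e+01,  1.93347447e-03,
        7.51308487e+01, -6.42804113e+00]), 'qvel': array([ 0.03078925, -0.03427483,  0.10009297,  0.08903166, -0.08885444,
        0.05392772]), 'effort': array([-7.87592370e-06, -3.96394801e+01, -3.03834271e+01, -2.14912911e-04,
        2.20639020e-03, -2.97399822e-06]), 'tcp_pos': array([ 251.90600232, -571.97692951,  231.25315539]), 'ee_rot': array([-1.79997684e+02,  3.86940494e-03, -6.62347695e+01]), 'wrist_force': array([-1.08915406,  0.01399747, -0.48043258]), 'moment': array([-0.01850899,  0.0160125 , -0.00498501]), 'grip_width': 85.27954366640394}
```

Run:
```python
import cv2
for c in("scene","top"):
    im=cv2.imread(f"pics/{c}0.png"); cv2.imwrite(f"pics/{c}0b.png",cv2.resize(im,(800,600),interpolation=cv2.INTER_CUBIC))
```

```text
(no output)
```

View pics/top0b.png

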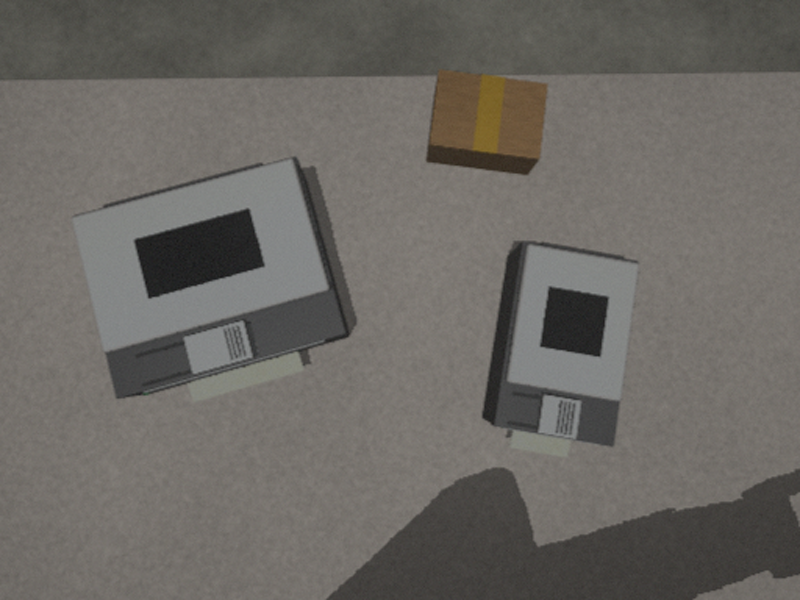

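View pics/scene0b.png

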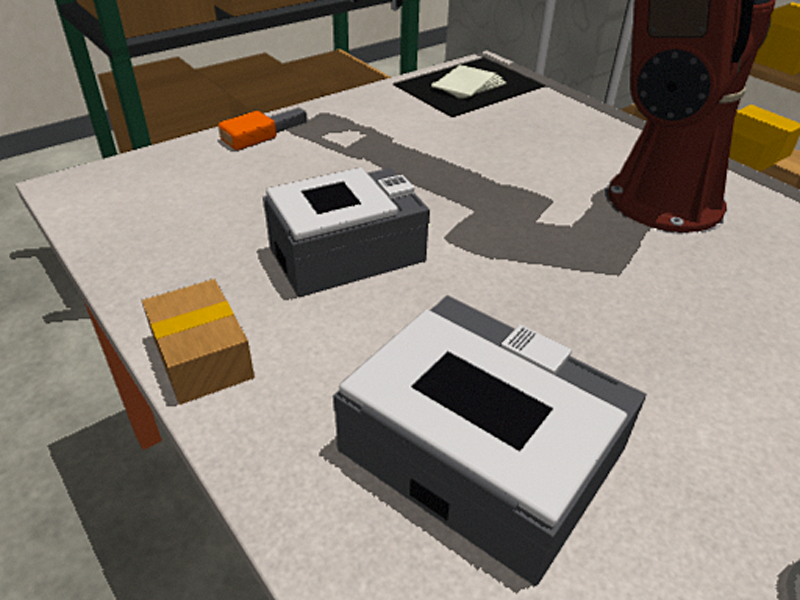

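Top view (800x600 scale): the label printer is at left with its cover front edge running (106,350)-(328,290). The ledge front corners are near (117,397) and (348,335), and the white shutter is at about (218,347). The receipt printer is at right (565,340), well clear. The scene view agrees. Next I'll measure these.

```bash
cat > h.py <<'E'
from station import *
import cv2,numpy as np
def bp(uv,z,c):
    k=get_calibration(c); R,t=k["R"],k["t"]; uv=np.atleast_2d(uv)
    d=np.c_[(uv[:,0]-k["cx"])/k["fx"],(uv[:,1]-k["cy"])/k["fy"],np.ones(len(uv))]@R
    o=-R.T@t; return (o+d*((z-o[2])/d[:,2])[:,None])[:,:2]
def rect(mask,z,c):
    v,u=np.nonzero(mask); return cv2.minAreaRect(bp(np.c_[u,v],z,c).astype(np.float32))
def proj(P,c):
    k=get_calibration(c); q=np.atleast_2d(P)@k["R"].T+k["t"]
    return np.c_[q[:,0]/q[:,2]*k["fx"]+k["cx"],q[:,1]/q[:,2]*k["fy"]+k["cy"]]
E
python3 - <<'E'
from h import *
np.set_printoptions(precision=1,suppress=True)
s=.64
print("cover fl fr br bl",bp(np.array([[106,350],[328,290],[295,158],[73,215]])*s,116,"top").tolist())
print("ledge",bp(np.array([[117,397],[348,335]])*s,100,"top").tolist())
for c in("top","scene"):
    get_image(c)
    for n,z in(("label_shutter",113),("label_cover",116),("receipt_printer",116)):
        for d in regions_of(n,c)[:1]:
            r=rect(d["region"],z,c); print(c,n,round(d["score"],2),r)
E
```

```text
cover fl fr br bl [[574.9666904789683, 321.3039818301082], [637.864820761238, 72.63697809454194], [793.3961622392574, 109.49084221595307], [729.7311884591878, 362.6371174356614]]
ledge [[521.8115646526758, 314.5003496383656], [586.7172964870656, 51.463428548571045]]
top label_shutter 0.85 ((576.51806640625, 198.60128784179688), (46.921077728271484, 72.78411865234375), 14.077374458312988)
top label_cover 0.9 ((685.0947875976562, 218.65255737304688), (171.06387329101562, 266.719482421875), 14.933424949645996)
top receipt_printer 0.82 ((566.5123291015625, -189.6565704345703), (156.72357177734375, 241.55413818359375), 78.41729736328125)
scene label_shutter 0.81 ((578.7933349609375, 199.5635223388672), (51.02158737182617, 73.73526763916016), 15.598152160644531)
scene label_cover 0.71 ((690.9578857421875, 222.97998046875), (174.93008422851562, 264.12591552734375), 14.690481185913086)
```

Both views agree. The yaw is about 14.2°, the recess is about (577.5, 189.5), the shutter is at about +8 mm and the ledge length is 271 mm (270 given). Next I'll close the fingers, pass high over the receipt printer, stop above the right part of the ledge and look.

```bash
cat >> h.py <<'E'
yaw=14.2; a=np.radians(yaw); X=np.array([np.cos(a),np.sin(a)]); Y=np.array([-np.sin(a),np.cos(a)])
C=np.array([577.5,189.5])
def P(x,y,z): return [*(C+x*X+y*Y),z]
O=[180,0,yaw-90]
E
python3 - <<'E'
from h import *
np.set_printoptions(precision=1,suppress=True)
print(grasp_offset if "grasp_offset" in globals() else None)
grip(0)
goto([251.9,-572,320],[180,0,-66.2])
goto(P(-1,-72,320),O)
move_l(P(-1,-72,125))
o=get_obs(); print(o["t"],o["tcp_pos"],o["ee_rot"],o["wrist_force"],o["grip_width"])
a_=get_image("top")[170:290,60:220]; b=get_image("scene")[150:270,260:420]
cv2.imwrite("pics/p1.png",cv2.resize(np.hstack([a_,b])[:,:,::-1],(800,300),interpolation=cv2.INTER_CUBIC))
E
```

```text
18.700000000000003
6.2833 [595.2 119.5 126.3] [-179.9   -0.   -75.8] [0.2 0.6 0.2] 0.02598032138400379
```

View pics/p1.png

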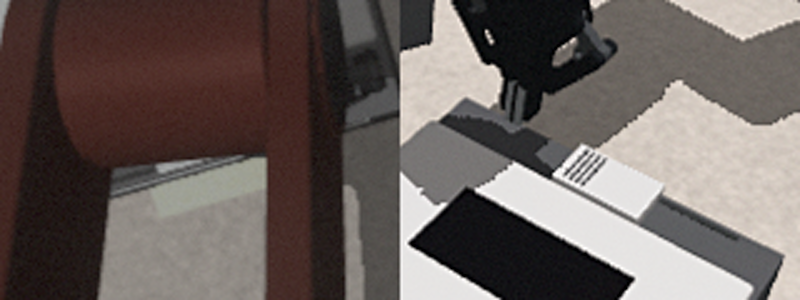

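The left crop (top camera) is blocked by the arm. The scene crop shows the closed fingertips over the ledge at about (517,120), clear to the right of the shutter (end face about (555,165)) and in front of the cover. Next is the descent and the push.

Run:
```python
from h import *
np.set_printoptions(precision=1,suppress=True)
def st(): o=get_obs(); q=o["tcp_pos"]; d=q[:2]-C; print(round(o["t"],2),"xyz loc",np.array([d@X,d@Y,q[2]]),"F",o["wrist_force"]); return o
for z in(112,106):
    move_l(P(-1,-72,z),speed=40); o=st()
    if abs(o["wrist_force"][2])>6: move_l(P(-1,-72,o["tcp_pos"][2]+3),speed=30); break
zz=get_obs()["tcp_pos"][2] if z>110 else 105.5
for y in(-55,-40,-25,-10,0,11):
    move_l(P(-1,y,zz),speed=50); o=st()
    if np.linalg.norm(o["wrist_force"][:2])>20: break
b=get_image("scene")[150:290,260:440]
cv2.imwrite("pics/p2.png",cv2.resize(b[:,:,::-1],(720,560),interpolation=cv2.INTER_CUBIC))
for d in regions_of("label_shutter","scene"):
    r=rect(d["region"],113,"scene"); e=np.array(r[0])-C; print(d["score"],r,e@X,e@Y)
```

```text
6.86 xyz loc [ -1.5 -71.9 111.3] F [-0.1  0.3  0. ]
7.16 xyz loc [ -1.4 -72.  105.5] F [-1.  -0.2  0.2]
7.65 xyz loc [ -1.  -54.5 105.6] F [-0.3 -0.4 -0.8]
8.1 xyz loc [ -1.  -39.7 105.5] F [-0.1 -0.6  0.2]
8.55 xyz loc [ -1.  -24.4 105.5] F [ 0.2 -0.5  0.1]
9.0 xyz loc [ -1.   -9.2 105.5] F [-0.2 -0.4 -0.7]
9.35 xyz loc [ -1.    0.7 105.5] F [-0.2  0.6 -1. ]
9.72 xyz loc [ -1.   11.8 105.5] F [ 0.2  0.7 -0.1]
0.92 ((566.0621337890625, 248.56802368164062), (48.6614875793457, 70.94316864013672), 15.979673385620117) 3.4014362674543723 60.06901394589901
```

View pics/p2.png

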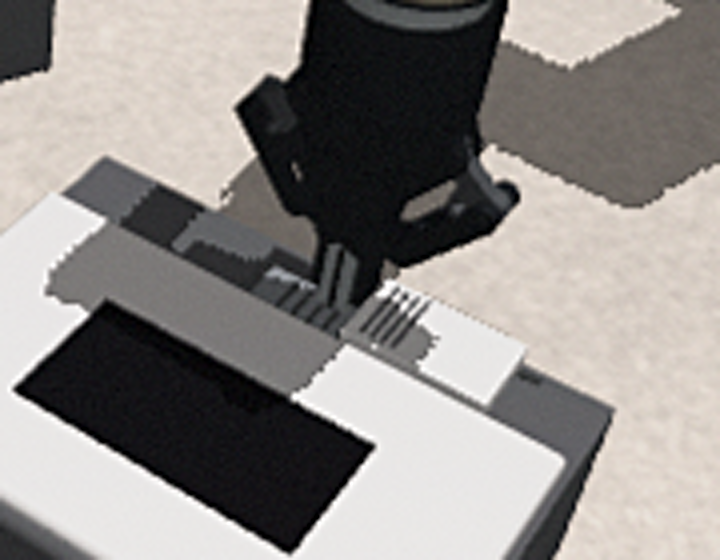

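The shutter now stands at about +60 mm. The pocket with its ribbed catch plate shows at about (300,295), right beside the fingers at (340,290), and the cover is still shut. Next I'll back off to the middle of the opening and press, watching the force.

Run:
```python
from h import *
np.set_printoptions(precision=1,suppress=True)
print("pocket corners, crop px",((proj([P(x,y,100) for x in(-20,20) for y in(-33,33)],"scene")-[260,150])*4).round().tolist())
def st(): o=get_obs(); q=o["tcp_pos"]; d=q[:2]-C; print(round(o["t"],2),"xyz loc",np.array([d@X,d@Y,q[2]]),"F",o["wrist_force"]); return o
move_l(P(-1,-8,105.5),speed=60); wait(.1); st()
for z in(98,94,90.5,88,86,84,82,81):
    move_l(P(-1,-8,z),speed=25); o=st(); f=o["wrist_force"][2]
    if abs(f)>25 or (z>93 and abs(f)>5): print("stop"); break
b=get_image("scene")[150:290,260:440]
cv2.imwrite("pics/p3.png",cv2.resize(b[:,:,::-1],(720,560),interpolation=cv2.INTER_CUBIC))
```

```text
pocket corners, crop px [[272.0, 242.0], [396.0, 304.0], [228.0, 287.0], [353.0, 354.0]]
10.38 xyz loc [ -1.   -8.2 105.5] F [ 0.2  0.3 -0.4]
10.83 xyz loc [-1.3 -7.8 97.5] F [-0.7 -0.8  0.6]
11.14 xyz loc [-1.2 -8.  93.7] F [ 0.9 -0.6 -0.1]
11.43 xyz loc [-1.1 -8.  90.3] F [0.3 0.5 0.2]
11.68 xyz loc [-0.8 -8.  88.4] F [-1.4  0.2  3.3]
11.93 xyz loc [-0.8 -8.  86.5] F [-1.4 -0.6  4.3]
12.18 xyz loc [-0.8 -8.  84.3] F [-1.6 -0.5  5.8]
12.43 xyz loc [-0.8 -8.  82.2] F [-1.7 -1.2  4.5]
12.68 xyz loc [-0.8 -8.  81.2] F [-2.1 -0.4  5.1]
```

View pics/p3.png

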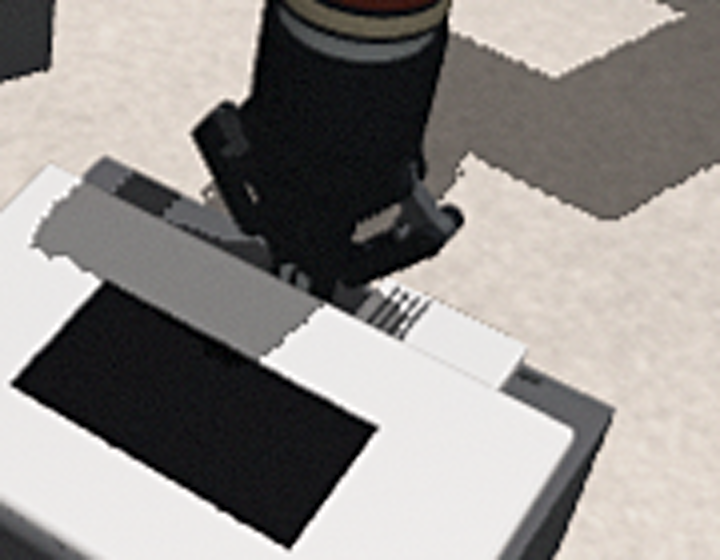

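The plate went down with a steady force of about 5 N from z≈90 to 81, and the cover front edge has risen, now hiding more of the ledge. Next I'll lift straight up, clear the area and verify.

Run:
```python
from h import *
np.set_printoptions(precision=1,suppress=True)
move_l(P(-1,-8,110),speed=40); print(get_obs()["wrist_force"])
move_l(P(-1,-8,300),speed=150)
goto([330,60,350],O); wait(.3)
o=get_obs(); print(o["t"],o["tcp_pos"],o["wrist_force"])
b=get_image("scene")[150:290,260:440]; c=get_image("top")[90:270,30:230]
for cam in("scene","top"):
  for d in regions_of("label_shutter",cam)[:1]:
    r=rect(d["region"],113,cam); e=np.array(r[0])-C; print(cam,d["score"],r[1],e@X,e@Y)
cv2.imwrite("pics/p4.png",np.hstack([cv2.resize(b[:,:,::-1],(450,350)),cv2.resize(c[:,:,::-1],(350,350))]))
```

```text
[-0.5 -0.1  0.9]
16.4083 [330.4  60.1 349.9] [-0.7 -0.3 -0.6]
scene 0.59 (38.651153564453125, 73.3056640625) -5.5981097265567135 61.40654124295472
top 0.65 (46.23482131958008, 72.44389343261719) 0.3168953852580409 57.24352364709539
```

View pics/p4.png

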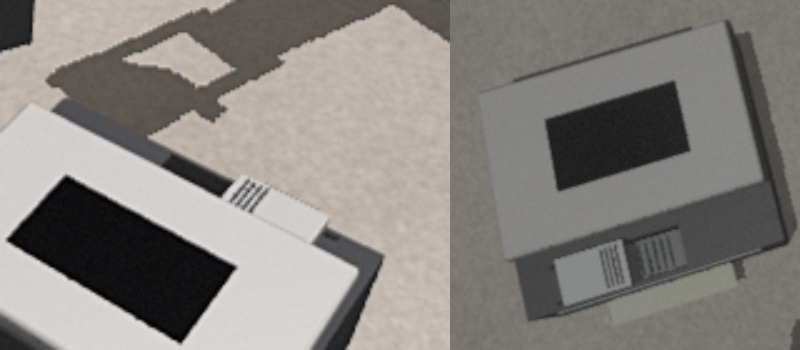

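The shutter is well left (about 58 mm) and the recess with its ribbed plate is open at (660,252). The cover is still raised with the arm away: its front-right corner is about 7 px higher than before, which is about 20 mm or 0.12 rad. Handing in.

```bash
python3 -c "
from station import *
print(sign_off())"
```

```text
the job is handed in; nothing more can be done
None
```

The label printer's recess is uncovered and its top cover is standing ajar. I handed the job in at about 16.5 s of robot time; the hand-in gives no verdict.

- **Shutter:** I pushed it left with the closed fingers while the cover was still shut. The final check put it at about 57 mm (top camera) and 61 mm (scene camera), against the 25 mm required. The scene camera's outline was less reliable in that last check because the raised cover hides part of the shutter.
- **Catch plate and cover:** I pressed the plate down about 9 mm, at a steady 4–6 N. With the arm away, the cover's front edge still stood about 20 mm up, roughly 0.12 rad against the 0.08 required. That angle is an estimate from the picture and the press depth, not a direct reading.
- **Robot clear:** the arm ended at 350 mm height, away from everything, with the wrist force near zero. It passed the receipt printer only once, well above it, and did not touch it.

No check failed.

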